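Sweep the loose jar caps into the tray

ROBOT

A 6-joint arm with a two-finger parallel gripper is mounted at the origin on the work surface. World frame = base frame: x ahead of the robot, y to its left, z up, the work surface at z = 0. Lengths are in m, angles in rad, forces in N, time in s.
With the tool pointing down it reaches from about 0.425 to 0.95 m from the base axis. Payload 3.5 kg.
Tool frame: the origin (TCP) lies on the centre line of the jaws, within the pads' length; the fingertips stand 11 mm ahead of it and the grasp point (between the pads) lies 8 mm behind it; z points along the fingers, y is the line along which they close (so a half turn about z gives the same grasp; the last joint's range is limited). The gripper opens to 85 mm and grips with 20 to 120 N. Pads are 22 mm wide; open, the fingers measure 114 mm over their backs; the gripper's body (76 mm by 85 mm) begins 54 mm behind the grasp point. The pads swing forward as they close: fully open they stand 13 mm farther back than shut.
Start: joints at [0.99, 0.286, 1.577, -0, 1.279, -0.15], TCP at [0.282, 0.613, 0.242] pointing down, gripper open.
Joint ranges: [-2.77, 2.77], [-0.9, 2.22], [0.21, 2.48], [-1.53, 4.67], [0.24, 2.81], [-2.84, 2.84]. Speed limits (rad/s): [2.79, 2.79, 3.14, 3.14, 3.14, 3.14].

INTERFACE

Orientations are given as a unit quaternion [x, y, z, w].
In Python, from plant import ctrl gives the robot as it stands.
- The arm moves only by the tool step_arm, never from a script. Its argument "motion" is a list of rows, each an object with "offset": the shift along the tool's x, y, z in m, a list of three; "twist": the turn about the tool's z in degrees. A call has 1 to 12 rows; each row is the pose to reach, as a shift and turn from the pose commanded when the call began, along the tool's axes at that moment; what a row does not reach only later rows make up. A row lasts 1/10 s, in which the tool goes at most 50 mm and 8.59 degrees, less where a joint would pass 70% of its speed; a pose out of reach is approached as far as the arm can. A call with a gripper value outside its range is refused whole. "gripper" is the finger opening in m, from 0 to 0.0854, set as the call begins (left out, the last holds). The fingers move at their own pace and stop on an object; "grip_force" is the grip in N (left out, the last holds). Time passes only in rows, so rows that repeat a pose let the fingers close. It gives the time, the measured TCP pose, the force, the opening and the grip force at its end, in the units of the state.
- ctrl.get_state(): the state, without advancing time (a new reading comes with each control period).
- ctrl.read_camera(name): name is "scene" or "top"; returns the picture (480x640x3 uint8, blue, green, red); there is no depth.
- ctrl.calibration(name): a dict with "fx", "fy", "cx", "cy" (pixels), "cam_to_world" (4x4, takes a point from camera to world coordinates). Camera axes: x right, y up, looking along -z (the intrinsics and any distortion apply to the point x, -y, -z); pixel columns grow to the right and rows downward; lengths in m; the calibration is good to about 2 mm. A picture is of the moment at which its call begins. calibration takes no time and is no camera call.
- ctrl.sign_off(): hands the job in; it is judged then, once.
The state is a dict: "time": time; "qpos": joint angles; "dq": joint speeds; "joint_efforts": joint torques, N m; "eef_pos": TCP position; "tcp_rot": TCP orientation; "contact_force": force on the tool from outside, world axes, zero at the start; "wrist_torque": the same for the moment, N m; "opening": opening from 0.0 (shut) to 1.0 (fully open); "finger_force": force on a finger pad.
Only numpy, scipy, OpenCV 4.12 (cv2) and the standard library are available. Lean on these libraries where they do the work, as an engineer would, in place of code of your own. Each camera call takes 0.05 s, during which the arm holds its last target. There are 200 camera calls.

TASK

With the outside of the fingers, sweep the three loose red jar caps across the cart top, through the tray's open side, until each lies flat and wholly inside the blue tray. Only push them along the surface, never lift them or turn them over, and leave the jar, the vinegar dish, the dumpling mold and the plate rack where they stand.

Things in the scene. Friction and masses are not known exactly. Their poses are not given: they have to be found in the camera images.
- cap_1: One of three identical loose jar caps: a round red steel disc with a thin yellow ring on top, 53 mm across, 14 mm high, about 14 g, lying flat on the cart top. Origin at the centre of its underside, z up. It slides easily on the steel.
- cap_2: One of three identical loose jar caps: a round red steel disc with a thin yellow ring on top, 53 mm across, 14 mm high, about 14 g, lying flat on the cart top. Origin at the centre of its underside, z up. It slides easily on the steel.
- cap_3: One of three identical loose jar caps: a round red steel disc with a thin yellow ring on top, 53 mm across, 14 mm high, about 14 g, lying flat on the cart top. Origin at the centre of its underside, z up. It slides easily on the steel.
- tray: Low blue tray, white rim, fixed to the cart: three walls 30 mm high, 3 mm thick, one side open (facing roughly to the robot's right). Inside 260 mm wide, 150 mm deep; floor level with the cart top, no step. Origin on the cart top at the middle of the open side; y points into the tray, x along the open side, z up. Inside: x -130 to 130 mm, y 0 to 150 mm.
- jar: Closed amber glass jar with a brass-coloured cap, 66 mm across, 85 mm high, loose. Origin at the centre of its underside. To be left alone.
- dish: White ceramic vinegar dish, 80 mm across, 22 mm high, loose. Origin at the centre of its underside. To be left alone.
- mold: Green plastic dumpling mold lying opened flat: two round halves of 72 mm side by side along its y axis, with a handle tab at each end; 196 mm long along y, 72 mm wide, 16 mm high, loose. Origin at the centre of its underside. To be left alone.
- rack: Wooden plate rack holding three upright saucers (white, orange, white), one loose piece of 1.3 kg; base 150 by 150 mm, 146 mm high over the saucers. Origin at the centre of its underside. To be left alone.
There are look-alikes about, which are no part of the job. Leave any black, purple or turquoise look-alike of the cap_2 alone.

How it is judged:
At the end, for the whole second after the job is handed in: Each of the three caps lies flat (within 0.2 rad) and at rest on the tray floor, wholly past the open side (its centre at least 25 mm in) and between the walls; jar, dish, mold and rack are within 15 mm of where they stood (y of cap_1 in the frame of tray between 0.025 and 0.15 m and x of cap_1 in the frame of tray between -0.13 and 0.13 m and height (world z) of each of cap_1, cap_2, cap_3 below 0.008 m and angle between each of cap_1, cap_2, cap_3's own z axis and vertical below 0.2 rad and linear speed of each of cap_1, cap_2, cap_3 below 0.02 m/s and y of cap_2 in the frame of tray between 0.025 and 0.15 m and x of cap_2 in the frame of tray between -0.13 and 0.13 m and y of cap_3 in the frame of tray between 0.025 and 0.15 m and x of cap_3 in the frame of tray between -0.13 and 0.13 m and distance of each of jar, dish, mold, rack from where it was at the start of the episode below 0.015 m); the robot touches nothing.
It fails at once if a cap is lifted off the surface (its underside centre over 30 mm high) or turned over (height (world z) of any of cap_1, cap_2, cap_3 above 0.03 m or angle between any of cap_1, cap_2, cap_3's own z axis and vertical above 1.2 rad).
It fails at once if the jar, dish, mold or rack is shifted by more than 15 mm or tipped (distance of any of jar, dish, mold, rack from where it was at the start of the episode above 0.015 m or angle between any of jar, dish, mold, rack's own z axis and vertical above 0.3 rad).
It also fails if it takes over 64 s, if anything falls off the work surface, if the arm or the gripper's body presses on something with over 40 N, if the wrist force passes 120 N, or if a joint passes its speed limit or range.

## Working session

There is one attempt and no reset: what is moved stays moved. The work goes in short steps, Python scripts to look and compute and a tool call to move; the robot and the scene stay as the last step left them, time stands still between calls to the robot, and variables do not carry over. Pictures are saved under pics/ and viewed, at most 10 in all, crops included, and the job is handed in when it is done.

Besides the shell and the picture viewer there is one more tool, called after ">>>" as name([rows], argument=value, ...), one row to a line, values as JSON. step_arm: Moves the arm, as the interface text tells. Its arguments: {"type":"object","properties":{"motion":{"type":"array"},"gripper":{"type":"number"},"grip_force":{"type":"number"}},"required":["motion"]}

```bash
mkdir -p pics; ls
python3 - <<'E'
from plant import ctrl
import cv2
for n in("top","scene"):
    im=ctrl.read_camera(n); cv2.imwrite(f"pics/{n}0.png",im)
    c=ctrl.calibration(n); print(n,c)
print(ctrl.get_state())
E
```

```text
pics
top {'fx': 567.0446406245417, 'fy': 567.0446406245417, 'cx': 324.37220785396283, 'cy': 241.9897411999867, 'cam_to_world': array([[-1.27760811e-02,  9.78893837e-01, -2.03969674e-01,
         3.83363373e-01],
       [-9.99915762e-01, -1.29743877e-02,  3.65037886e-04,
        -1.26890303e-01],
       [-2.28904830e-03,  2.03957156e-01,  9.78977139e-01,
         9.75799629e-01],
       [ 0.00000000e+00,  0.00000000e+00,  0.00000000e+00,
         1.00000000e+00]])}
scene {'fx': 514.7261327480696, 'fy': 514.7261327480696, 'cx': 317.21356283942504, 'cy': 247.59803092938714, 'cam_to_world': array([[-0.48917881, -0.44280896,  0.75141488,  1.2421601 ],
       [ 0.87211618, -0.23763181,  0.42772011,  0.26033803],
       [-0.01083822,  0.86455268,  0.50242531,  0.49227741],
       [ 0.        ,  0.        ,  0.        ,  1.        ]])}
{'time': 0.1, 'qpos': array([ 9.90013643e-01,  2.87104954e-01,  1.57804638e+00,  1.81972198e-05,
        1.27860213e+00, -1.50017806e-01]), 'dq': array([-0.0007178 , -0.00261027, -0.00394016, -0.00015788,  0.00137762,
        0.00093598]), 'joint_efforts': array([ 2.95464106e-04, -4.07292652e+01, -2.93699956e+01, -1.75851442e-04,
        3.47962246e-03, -4.20005961e-06]), 'eef_pos': array([0.28151731, 0.61285812, 0.24105834]), 'tcp_rot': array([ 2.13723491e-01,  9.76893598e-01, -1.00596597e-03, -3.94189083e-04]), 'contact_force': array([-0.47476216,  0.40668589,  0.62737733]), 'wrist_torque': array([0.0149063 , 0.00834012, 0.03680203]), 'finger_force': 0.0, 'opening': 0.9993095975348912}
```

View pics/top0.png

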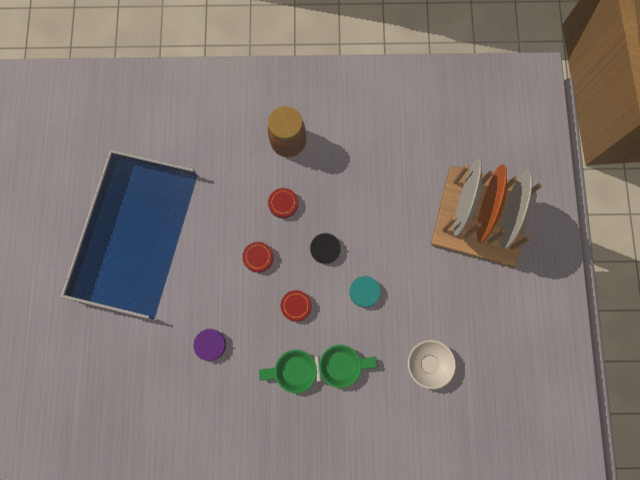

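View pics/scene0.png

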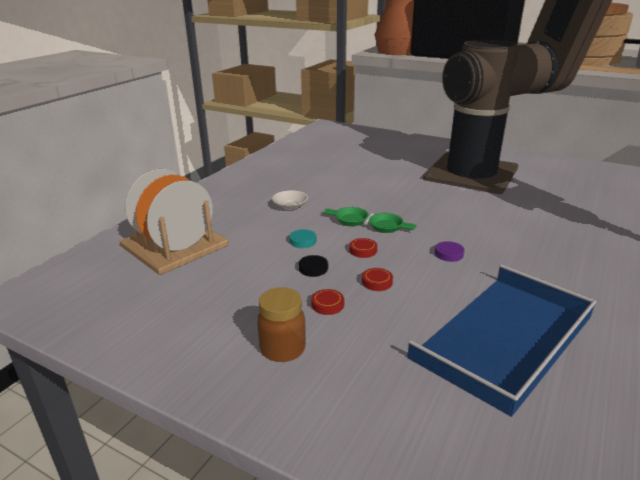

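The top view shows the red caps with a yellow ring at about (283,203), (258,257) and (296,306). The look-alikes are purple (209,345), black (325,248) and teal (365,291), none of them red or ringed. The tray is on the left, with its open side running from about (196,172) to (154,318). Next I'll measure these and confirm with one crop.

```bash
cat > h.py <<'E'
import numpy as np, cv2
from plant import ctrl
def ray(n,u,v,z):
    c=ctrl.calibration(n);M=c["cam_to_world"]
    d=M[:3,:3]@np.array([(u-c["cx"])/c["fx"],-(v-c["cy"])/c["fy"],-1]);o=M[:3,3]
    return o+d*(z-o[2])/d[2]
def proj(n,p):
    c=ctrl.calibration(n);M=c["cam_to_world"];q=M[:3,:3].T@(np.asarray(p)-M[:3,3])
    return c["cx"]+c["fx"]*q[0]/-q[2], c["cy"]-c["fy"]*q[1]/-q[2]
def blobs(n,im,lo,hi,zt,amin=150,wrap=False):
    h=cv2.cvtColor(im,cv2.COLOR_BGR2HSV);m=cv2.inRange(h,lo,hi)
    if wrap:m|=cv2.inRange(h,(172,lo[1],lo[2]),(180,255,255))
    m=cv2.morphologyEx(m,cv2.MORPH_CLOSE,np.ones((3,3)))
    out=[]
    for c in cv2.findContours(m,cv2.RETR_EXTERNAL,cv2.CHAIN_APPROX_NONE)[0]:
        if cv2.contourArea(c)<amin:continue
        w=np.array([ray(n,*p[0],zt)[:2] for p in c],np.float32)
        (x,y),r=cv2.minEnclosingCircle(w); mm=cv2.moments(c)
        out.append((round(mm['m10']/mm['m00']),round(mm['m01']/mm['m00']),round(x,4),round(y,4),round(2*r,4)))
    return out
E
python3 - <<'E'
from h import *
for n in("top","scene"):
    im=cv2.imread(f"pics/{n}0.png")
    for k,lo,hi,w in(("red",(0,150,60),(7,255,255),True),("purple",(130,100,40),(160,255,255),False),("teal",(85,120,40),(96,255,255),False),("black",(0,0,0),(180,255,35),False)):
        print(n,k,[b for b in blobs(n,im,lo,hi,0.008,wrap=w) if b[4]<.12])
    for k,lo,hi,z in(("green",(50,120,40),(75,255,255),.010),("blue",(100,120,30),(118,255,255),0),("jarcap",(12,120,60),(28,255,255),.08)):
        print(n,k,[b for b in blobs(n,im,lo,hi,z)])
for p in((196,171),(153,317),(112,153),(66,294)): print("rim",p,ray("top",*p,.03))
for p in((197,180),(156,317)): print("floor",p,ray("top",*p,0))
for p in((412,346),(517,398),(593,300),(502,272)): print("rim scene",p,ray("scene",*p,.03))
im=cv2.imread("pics/top0.png")[130:390,50:400]
cv2.imwrite("pics/crop.png",cv2.resize(im,None,fx=2.28,fy=2.28,interpolation=cv2.INTER_CUBIC))
E
```

```text
top red [(296, 305, 0.4755, -0.0766, 0.0518), (257, 257, 0.561, -0.0103, 0.0518), (282, 202, 0.658, -0.0539, 0.052)]
top purple [(209, 345, 0.4119, 0.0692, 0.0527)]
top teal [(365, 291, 0.4979, -0.1949, 0.0521)]
top black []
top green [(293, 371, 0.3664, -0.0628, 0.0944), (342, 366, 0.375, -0.163, 0.0951)]
top blue [(135, 241, 0.5989, 0.2052, 0.2891)]
top jarcap [(455, 219, 0.6188, -0.3581, 0.156), (284, 123, 0.77, -0.0585, 0.0743), (606, 74, 0.849, -0.6271, 0.3264)]
scene red [(327, 302, 0.6586, -0.0552, 0.0661), (377, 279, 0.5614, -0.0106, 0.0667), (363, 248, 0.477, -0.0768, 0.0691)]
scene purple [(449, 251, 0.4129, 0.068, 0.0712)]
scene teal [(303, 238, 0.5, -0.1952, 0.0702)]Traceback (most recent call last):
  File "<stdin>", line 5, in <module>
  File "h.py", line 17, in blobs
    w=np.array([ray(n,*p[0],zt)[:2] for p in c],np.float32)
                ~~~^^^^^^^^^^^^
  File "h.py", line 4, in ray
    c=ctrl.calibration(n);M=c["cam_to_world"]
ValueError: time passes only in moves, steps and waits
```

The red caps agree between the two views: (0.659,-0.055), (0.561,-0.010) and (0.476,-0.077), each 52 mm across. The calibration call failed on repeated use, so I'll cache it and finish the tray.

```bash
sed -i 's/^from plant import ctrl/from plant import ctrl\nimport functools\ncal=functools.lru_cache(None)(ctrl.calibration)/; s/c=ctrl.calibration(n)/c=cal(n)/' h.py
python3 - <<'E'
from h import *
for p in((196,171),(153,317),(112,153),(66,294)): print("rim",p,ray("top",*p,.03))
for p in((197,180),(156,317)): print("floor",p,ray("top",*p,0))
for p in((412,346),(517,398),(593,300),(502,272)): print("rim scene",p,ray("scene",*p,.03))
im=cv2.imread("pics/top0.png")
print(ray("top",325,248,.008),[ray("top",*p,.014) for p in((262,374),(375,362))], ray("top",285,122,.085), ray("top",288,150,0))
im=im[90:390,50:400]
cv2.imwrite("pics/crop.png",cv2.resize(im,None,fx=2,fy=2,interpolation=cv2.INTER_CUBIC))
E
```

```text
rim (196, 171) [0.71031243 0.09581171 0.03      ]
rim (153, 317) [0.45706926 0.15869942 0.03      ]
rim (112, 153) [0.74562224 0.24507894 0.03      ]
rim (66, 294) [0.49724685 0.30625923 0.03      ]
floor (197, 180) [0.70366076 0.10050734 0.        ]
floor (156, 317) [0.45934062 0.16261953 0.        ]
rim scene (412, 346) [0.71973022 0.10730989 0.03      ]
rim scene (517, 398) [0.74782948 0.24829462 0.03      ]
rim scene (593, 300) [0.49132457 0.30976054 0.03      ]
rim scene (502, 272) [0.47687864 0.17303091 0.03      ]
[ 0.57431099 -0.12820671  0.008     ] [array([ 0.36226109, -0.02131859,  0.014     ]), array([ 0.37927503, -0.20863921,  0.014     ])] [ 0.77560631 -0.06375218  0.085     ] [ 0.75851049 -0.0632622   0.        ]
```

View pics/crop.png

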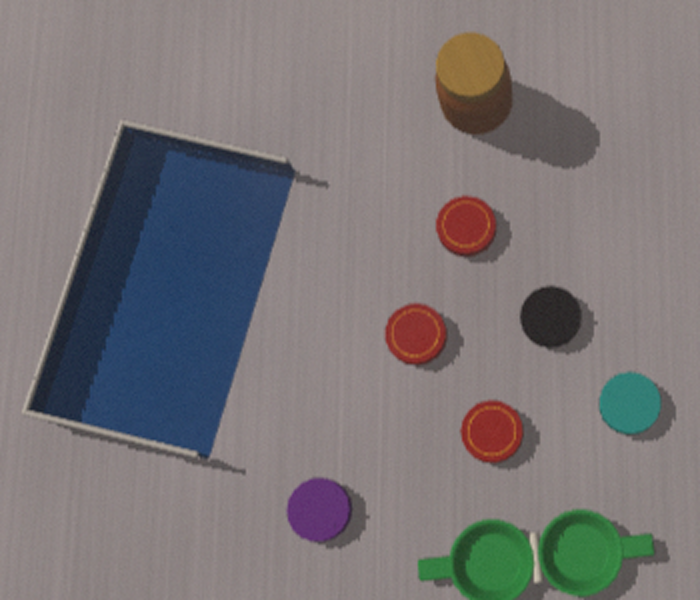

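The crop confirms the three ringed red caps at crop (465,225), (415,333) and (491,431). The black, turquoise and purple ones have no ring and stay put. The tray mouth centre is about (0.584,0.129), its inward direction is (0.24,0.97), and the mouth measures 260 mm, which matches the spec.

I'll align tool x with the tray's inward direction and tool y with its open side. The fingers will be 30 mm apart to make a stable two-edge pusher.

>>> step_arm([
  {"offset": [-0.02,-0.02,0.0],"twist": 4},
  {"offset": [-0.05,-0.05,0.01],"twist": 12},
  {"offset": [-0.085,-0.08,0.02],"twist": 20},
  {"offset": [-0.12,-0.115,0.03],"twist": 28},
  {"offset": [-0.155,-0.15,0.04],"twist": 36},
  {"offset": [-0.19,-0.185,0.05],"twist": 44},
  {"offset": [-0.225,-0.215,0.06],"twist": 52},
  {"offset": [-0.26,-0.25,0.07],"twist": 60},
  {"offset": [-0.295,-0.285,0.08],"twist": 68},
  {"offset": [-0.33,-0.315,0.08],"twist": 74},
  {"offset": [-0.36,-0.345,0.08],"twist": 79},
  {"offset": [-0.39,-0.375,0.08],"twist": 79},
], gripper=0.03)

```text
time: 1.3
eef_pos: [0.4796, 0.1079, 0.1619]
tcp_rot: [0.787, 0.617, -0.0, -0.0]
contact_force: [-0.0, 0.1, 0.5]
opening: 0.348
finger_force: 0.0
```

```bash
cat > w.py <<'E'
from h import *
from scipy.spatial.transform import Rotation as R
M=np.array([.584,.129]);D=np.array([.237,.9715]);S=np.array([.9715,-.237])
s=ctrl.get_state();p=s["eef_pos"];X=R.from_quat(s["tcp_rot"]).as_matrix()
print("t",s["time"],"pos",p.round(4),"toolx",X[:,0].round(3),"d,s",((p[:2]-M)@D).round(4),((p[:2]-M)@S).round(4),"F",s["contact_force"].round(1),"open",s["opening"],"q",s["qpos"].round(2))
def caps(name):
    im=ctrl.read_camera("top");cv2.imwrite(f"pics/{name}.png",im)
    for b in blobs("top",im,(0,150,40),(7,255,255),.008,60,True):
        q=np.array(b[2:4])-M;print("cap px",b[:2],"dia",b[4],"d",(q@D).round(4),"s",(q@S).round(4))
import sys
if len(sys.argv)>1: caps(sys.argv[1])
E
python3 w.py
```

```text
t 1.3 pos [0.4796 0.1079 0.1619] toolx [ 0.238  0.971 -0.   ] d,s -0.0453 -0.0964 F [-0.   0.1  0.5] open 0.3481093764565896 q [ 0.01 -0.04  2.09  0.    1.09  0.26]
```

>>> step_arm([
  {"offset": [-0.03,0.02,0.0],"twist": 0},
  {"offset": [-0.07,0.05,0.0],"twist": 0},
  {"offset": [-0.11,0.08,0.01],"twist": 0},
  {"offset": [-0.14,0.1,0.04],"twist": 0},
  {"offset": [-0.15,0.107,0.08],"twist": 0},
  {"offset": [-0.15,0.107,0.11],"twist": 0},
  {"offset": [-0.15,0.107,0.125],"twist": 0},
  {"offset": [-0.15,0.107,0.13],"twist": 0},
  {"offset": [-0.15,0.107,0.13],"twist": 0},
])

```text
time: 2.2
eef_pos: [0.5481, -0.0609, 0.0323]
tcp_rot: [0.786, 0.618, -0.0, -0.0]
contact_force: [-0.6, 0.3, 0.2]
opening: 0.352
finger_force: 0.0
```

```bash
python3 w.py a1
python3 - <<'E'
import cv2
from h import *
im=ctrl.read_camera("scene");cv2.imwrite("pics/s1.png",cv2.resize(im[180:380,230:480],None,fx=3,fy=3))
E
```

```text
t 2.2 pos [ 0.5481 -0.0609  0.0323] toolx [0.236 0.972 0.   ] d,s -0.193 0.0101 F [-0.6  0.3  0.2] open 0.35237172964562524 q [-0.29  0.29  2.    0.    0.85 -0.06]
cap px (300, 307) dia 0.0512 d -0.2264 s -0.0568
cap px (284, 197) dia 0.0512 d -0.1606 s 0.1175
```

View pics/s1.png

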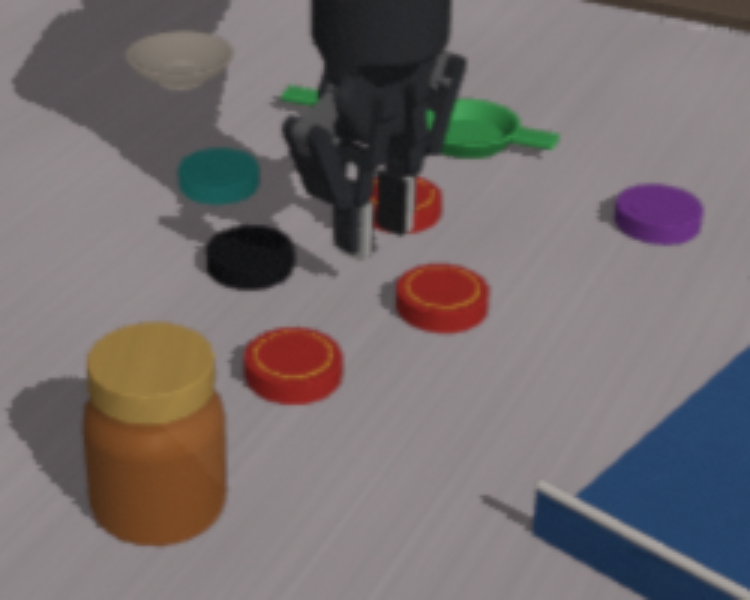

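The fingers (tips near full-image (353,266) and (368,258)) hang just behind the middle cap, lined up with it, and nothing has been touched. I'll lower gently to about 6 mm tip height.

>>> step_arm([
  {"offset": [0,0,0.004],"twist": 0},
  {"offset": [0,0,0.008],"twist": 0},
  {"offset": [0,0,0.012],"twist": 0},
  {"offset": [0,0,0.014],"twist": 0},
  {"offset": [0,0,0.014],"twist": 0},
])

```text
time: 2.8
eef_pos: [0.5477, -0.0612, 0.0178]
tcp_rot: [0.786, 0.618, -0.0, -0.0]
contact_force: [1.0, 0.8, 0.1]
opening: 0.35
finger_force: 0.0
```

```bash
python3 w.py
```

```text
t 2.8 pos [ 0.5477 -0.0612  0.0178] toolx [0.237 0.972 0.   ] d,s -0.1934 0.0098 F [1.  0.8 0.1] open 0.3496844007840131 q [-0.3   0.31  2.01 -0.    0.82 -0.06]
```

Run:
```python
from h import *
M=np.array([.584,.129]);D=np.array([.237,.9715]);S=np.array([.9715,-.237])
for z in(.013,.021,.03):
    for s in(.010-.015,.010-.029,.010+.015,.010+.029): print(z,s,[np.round((np.array(proj("scene",[*(M+D*(-.193+e)+S*s),z]))-[230,180])*3) for e in(-.011,.011)])
```

```text
0.013 -0.004999999999999999 [array([374., 239.]), array([403., 252.])]
0.013 -0.019000000000000003 [array([389., 230.]), array([418., 243.])]
0.013 0.025 [array([341., 259.]), array([371., 273.])]
0.013 0.039 [array([326., 268.]), array([355., 283.])]
0.021 -0.004999999999999999 [array([375., 227.]), array([404., 240.])]
0.021 -0.019000000000000003 [array([390., 218.]), array([419., 231.])]
0.021 0.025 [array([342., 247.]), array([371., 261.])]
0.021 0.039 [array([326., 257.]), array([355., 271.])]
0.03 -0.004999999999999999 [array([375., 214.]), array([405., 227.])]
0.03 -0.019000000000000003 [array([390., 205.]), array([419., 218.])]
0.03 0.025 [array([342., 234.]), array([372., 247.])]
0.03 0.039 [array([326., 243.]), array([356., 257.])]
```

The pictured tips sit about 4–8 mm ahead of the TCP, so I'll go 5 mm lower. Then comes the push of the middle cap.

>>> step_arm([
  {"offset": [0,0,0.002],"twist": 0},
  {"offset": [0,0,0.004],"twist": 0},
  {"offset": [0,0,0.0055],"twist": 0},
  {"offset": [0.005,0,0.0055],"twist": 0},
  {"offset": [0.012,0,0.0055],"twist": 0},
  {"offset": [0.02,0,0.0055],"twist": 0},
  {"offset": [0.03,0,0.0055],"twist": 0},
  {"offset": [0.04,0,0.0055],"twist": 0},
])

```text
time: 3.6
eef_pos: [0.5578, -0.0214, 0.0129]
tcp_rot: [0.786, 0.618, 0.0, 0.0]
contact_force: [0.4, 0.5, 0.4]
opening: 0.354
finger_force: 0.0
```

```bash
python3 w.py a2;  python3 - <<'E'
from h import *
im=ctrl.read_camera("scene");cv2.imwrite("pics/s2.png",cv2.resize(im[180:380,280:530],None,fx=3,fy=3))
E
```

```text
t 3.6 pos [ 0.5578 -0.0214  0.0129] toolx [0.236 0.972 0.   ] d,s -0.1524 0.0102 F [0.4 0.5 0.4] open 0.35427296551349013 q [-0.22  0.34  1.99  0.    0.82  0.02]
cap px (295, 305) dia 0.0517 d -0.2258 s -0.0565
cap px (284, 198) dia 0.0519 d -0.1602 s 0.1157
```

View pics/s2.png

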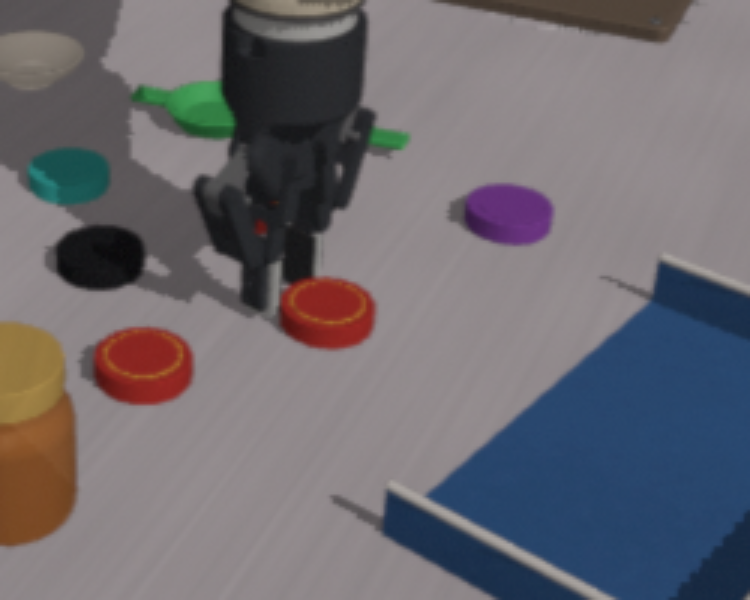

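The cap (near full-image (389,284)) sits flat against the fingertips and is moving with them, and the other caps haven't moved. I'll carry on into the tray.

>>> step_arm([
  {"offset": [0.01,0,0],"twist": 0},
  {"offset": [0.025,0,0],"twist": 0},
  {"offset": [0.045,0,0],"twist": 0},
  {"offset": [0.065,0,0],"twist": 0},
  {"offset": [0.085,0,0],"twist": 0},
  {"offset": [0.105,0,0],"twist": 0},
  {"offset": [0.125,0,0],"twist": 0},
  {"offset": [0.145,0,0],"twist": 0},
  {"offset": [0.165,0,0],"twist": 0},
  {"offset": [0.185,0,0],"twist": 0},
  {"offset": [0.2,0,0],"twist": 0},
  {"offset": [0.21,0,0],"twist": 0},
])

```text
time: 4.9
eef_pos: [0.6073, 0.1832, 0.0128]
tcp_rot: [0.786, 0.618, 0.0, -0.0]
contact_force: [0.3, 0.3, -0.7]
opening: 0.351
finger_force: 0.1
```

>>> step_arm([
  {"offset": [-0.005,0,0],"twist": 0},
  {"offset": [-0.02,0,0],"twist": 0},
  {"offset": [-0.02,0,-0.03],"twist": 0},
  {"offset": [-0.02,0,-0.07],"twist": 0},
  {"offset": [-0.05,-0.01,-0.09],"twist": 0},
  {"offset": [-0.09,-0.025,-0.09],"twist": 0},
  {"offset": [-0.13,-0.04,-0.09],"twist": 0},
  {"offset": [-0.17,-0.05,-0.09],"twist": 0},
  {"offset": [-0.21,-0.06,-0.09],"twist": 0},
  {"offset": [-0.25,-0.066,-0.09],"twist": 0},
  {"offset": [-0.29,-0.066,-0.09],"twist": 0},
  {"offset": [-0.32,-0.066,-0.09],"twist": 0},
])

```text
time: 6.1
eef_pos: [0.4652, -0.1167, 0.1027]
tcp_rot: [0.787, 0.617, -0.0, 0.0]
contact_force: [0.7, 0.4, 0.3]
opening: 0.35
finger_force: 0.0
```

```bash
python3 w.py a3
```

```text
t 6.1 pos [ 0.4652 -0.1167  0.1027] toolx [ 0.239  0.971 -0.001] d,s -0.2669 -0.0572 F [0.7 0.4 0.3] open 0.3504415766280302 q [-0.46  0.02  2.15 -0.    0.97 -0.22]
cap px (288, 315) dia 0.0343 d -0.2181 s -0.0735
cap px (128, 228) dia 0.0553 d 0.0932 s 0.0079
cap px (282, 202) dia 0.0517 d -0.1605 s 0.1148
```

Cap B is in the tray at d=93 mm, s=8 mm. Next is cap C, at d=-226 mm, s=-57 mm.

>>> step_arm([
  {"offset": [-0.013,0,0.02],"twist": 0},
  {"offset": [-0.013,0,0.05],"twist": 0},
  {"offset": [-0.013,0,0.075],"twist": 0},
  {"offset": [-0.013,0,0.085],"twist": 0},
  {"offset": [-0.013,0,0.09],"twist": 0},
  {"offset": [-0.008,0,0.09],"twist": 0},
  {"offset": [0.0,0,0.09],"twist": 0},
  {"offset": [0.01,0,0.09],"twist": 0},
  {"offset": [0.02,0,0.09],"twist": 0},
  {"offset": [0.035,0,0.09],"twist": 0},
  {"offset": [0.055,0,0.09],"twist": 0},
  {"offset": [0.075,0,0.09],"twist": 0},
])

```text
time: 7.35
eef_pos: [0.4858, -0.0395, 0.0135]
tcp_rot: [0.786, 0.618, 0.0, 0.001]
contact_force: [-1.1, 0.5, 0.7]
opening: 0.354
finger_force: 0.2
```

```bash
python3 w.py a4
```

```text
t 7.35 pos [ 0.4858 -0.0395  0.0135] toolx [ 0.236  0.972 -0.   ] d,s -0.187 -0.0555 F [-1.1  0.5  0.7] open 0.3537486186830336 q [-0.29  0.2   2.16 -0.    0.78 -0.05]
cap px (128, 228) dia 0.0556 d 0.0926 s 0.0096
cap px (282, 202) dia 0.0516 d -0.1604 s 0.115
```

Cap C isn't at its old spot, so it is under the gripper ahead of the fingers. The remaining push is about 240 mm.

>>> step_arm([
  {"offset": [0.02,0,0.0005],"twist": 0},
  {"offset": [0.04,0,0.0005],"twist": 0},
  {"offset": [0.062,0,0.0005],"twist": 0},
  {"offset": [0.084,0,0.0005],"twist": 0},
  {"offset": [0.106,0,0.0005],"twist": 0},
  {"offset": [0.128,0,0.0005],"twist": 0},
  {"offset": [0.15,0,0.0005],"twist": 0},
  {"offset": [0.172,0,0.0005],"twist": 0},
  {"offset": [0.194,0,0.0005],"twist": 0},
  {"offset": [0.214,0,0.0005],"twist": 0},
  {"offset": [0.23,0,0.0005],"twist": 0},
  {"offset": [0.238,0,0.0005],"twist": 0},
])

```text
time: 8.6
eef_pos: [0.5417, 0.192, 0.0127]
tcp_rot: [0.786, 0.619, 0.0, 0.0]
contact_force: [0.2, 0.2, 0.5]
opening: 0.353
finger_force: 0.1
```

>>> step_arm([
  {"offset": [-0.005,0,0],"twist": 0},
  {"offset": [-0.02,0,0],"twist": 0},
  {"offset": [-0.02,0,-0.03],"twist": 0},
  {"offset": [-0.02,0,-0.07],"twist": 0},
  {"offset": [-0.04,0.03,-0.1],"twist": 0},
  {"offset": [-0.07,0.06,-0.11],"twist": 0},
  {"offset": [-0.1,0.09,-0.11],"twist": 0},
  {"offset": [-0.13,0.12,-0.11],"twist": 0},
  {"offset": [-0.165,0.145,-0.11],"twist": 0},
  {"offset": [-0.2,0.165,-0.11],"twist": 0},
  {"offset": [-0.235,0.18,-0.11],"twist": 0},
  {"offset": [-0.265,0.182,-0.11],"twist": 0},
])

```text
time: 9.8
eef_pos: [0.655, -0.1147, 0.1221]
tcp_rot: [0.787, 0.617, -0.0, 0.0]
contact_force: [0.7, -0.4, 0.7]
opening: 0.352
finger_force: 0.0
```

```bash
python3 w.py a5
```

```text
t 9.8 pos [ 0.655  -0.1147  0.1221] toolx [ 0.24   0.971 -0.001] d,s -0.2199 0.1267 F [ 0.7 -0.4  0.7] open 0.35217771875898557 q [-0.33  0.38  1.69 -0.    1.07 -0.08]
cap px (121, 265) dia 0.0546 d 0.0852 s -0.0573
cap px (128, 228) dia 0.0555 d 0.0932 s 0.0079
```

Both caps are in. For cap A (d=-160 mm, s=115 mm), I'll twist by -9° so the push angles towards s≈75 mm, clear of the tray wall and away from the jar.

>>> step_arm([
  {"offset": [0.002,-0.002,0.02],"twist": -5},
  {"offset": [0.002,-0.002,0.05],"twist": -9},
  {"offset": [0.002,-0.002,0.08],"twist": -9},
  {"offset": [0.002,-0.002,0.1],"twist": -9},
  {"offset": [0.002,-0.002,0.107],"twist": -9},
  {"offset": [0.002,-0.002,0.1095],"twist": -9},
  {"offset": [0.002,-0.002,0.1095],"twist": -9},
])

```text
time: 10.55
eef_pos: [0.6543, -0.1085, 0.0136]
tcp_rot: [0.736, 0.677, 0.0, 0.0]
contact_force: [0.3, -0.0, 0.4]
opening: 0.355
finger_force: 0.0
```

>>> step_arm([
  {"offset": [0.005,0,0],"twist": 0},
  {"offset": [0.012,0,0],"twist": 0},
  {"offset": [0.02,0,0],"twist": 0},
  {"offset": [0.03,0,0],"twist": 0},
  {"offset": [0.042,0,0],"twist": 0},
  {"offset": [0.056,0,0],"twist": 0},
  {"offset": [0.07,0,0],"twist": 0},
])

```text
time: 11.25
eef_pos: [0.6599, -0.0365, 0.0128]
tcp_rot: [0.735, 0.678, -0.0, -0.0]
contact_force: [0.7, 0.2, 0.3]
opening: 0.35
finger_force: 0.2
```

```bash
python3 w.py a6
```

```text
t 11.25 pos [ 0.6599 -0.0365  0.0128] toolx [0.081 0.997 0.   ] d,s -0.1428 0.113 F [0.7 0.2 0.3] open 0.3503394884456807 q [-0.21  0.52  1.73  0.    0.9  -0.13]
cap px (117, 263) dia 0.0519 d 0.0881 s -0.0557
cap px (128, 228) dia 0.0559 d 0.0927 s 0.009
```

>>> step_arm([
  {"offset": [0.016,0,0],"twist": 0},
  {"offset": [0.034,0,0],"twist": 0},
  {"offset": [0.052,0,0],"twist": 0},
  {"offset": [0.07,0,0],"twist": 0},
  {"offset": [0.09,0,0],"twist": 0},
  {"offset": [0.11,0,0],"twist": 0},
  {"offset": [0.13,0,0],"twist": 0},
  {"offset": [0.15,0,0],"twist": 0},
  {"offset": [0.168,0,0],"twist": 0},
  {"offset": [0.182,0,0],"twist": 0},
  {"offset": [0.192,0,0],"twist": 0},
  {"offset": [0.198,0,0],"twist": 0},
])

```text
time: 12.5
eef_pos: [0.6761, 0.1603, 0.0128]
tcp_rot: [0.735, 0.678, -0.0, 0.0]
contact_force: [-0.3, -0.6, -0.0]
opening: 0.349
finger_force: 0.1
```

>>> step_arm([
  {"offset": [-0.005,0,0],"twist": 0},
  {"offset": [-0.02,0,0],"twist": 0},
  {"offset": [-0.02,0,-0.03],"twist": 0},
  {"offset": [-0.02,0,-0.07],"twist": 0},
  {"offset": [-0.05,0,-0.11],"twist": 0},
  {"offset": [-0.09,0,-0.15],"twist": 0},
  {"offset": [-0.13,0,-0.18],"twist": 0},
  {"offset": [-0.17,0,-0.2],"twist": 0},
  {"offset": [-0.2,0,-0.2],"twist": 0},
  {"offset": [-0.2,0,-0.2],"twist": 0},
])

```text
time: 13.5
eef_pos: [0.6594, -0.0462, 0.2145]
tcp_rot: [0.738, 0.675, 0.0, 0.002]
contact_force: [-1.0, 0.5, 0.4]
opening: 0.351
finger_force: 0.0
```

```bash
python3 w.py a7
```

```text
t 13.5 pos [ 0.6594 -0.0462  0.2145] toolx [ 0.088  0.996 -0.002] d,s -0.1523 0.1148 F [-1.   0.5  0.4] open 0.3512450679778517 q [-0.22  0.28  1.64 -0.    1.22 -0.13]
```

View pics/a7.png

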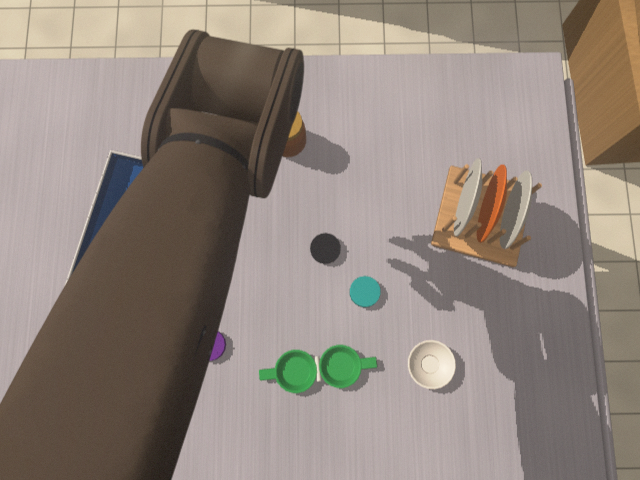

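The arm hides the tray (left, around (130,235)) from the top camera. The neighbouring objects are where they started. I'll check with the scene camera.

Run:
```python
from h import *
M=np.array([.584,.129]);D=np.array([.237,.9715]);S=np.array([.9715,-.237])
im=ctrl.read_camera("scene");cv2.imwrite("pics/s3.png",im)
for b in blobs("scene",im,(0,150,30),(7,255,255),.008,60,True):
    q=np.array(b[2:4])-M;print(b,"d",(q@D).round(4),"s",(q@S).round(4))
```

```text
(503, 341, 0.612, 0.2142, 0.1954) d 0.0894 s 0.007
```

View pics/s3.png

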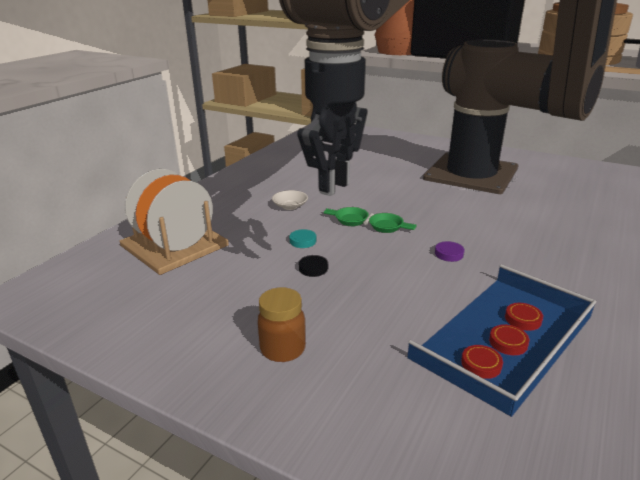

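The scene view shows the three red caps lying flat inside the tray at (523,317), (509,339) and (482,361). Everything else is in place and the gripper is clear, so I'm handing in.

```bash
python3 -c "
from plant import ctrl
print(ctrl.sign_off())"
```

```text
the job is handed in; nothing more can be done
None
```

I swept all three red caps into the blue tray, where they lie flat and well past the open side. The jar, dish, mold and rack look unmoved in the last pictures, and I handed the job in at about 13.6 s; no verdict came back.

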